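# Pack a set of hexagonal printing stamps around the black block

### The job

Pack the printing stamps into the metal tray like honeycomb, flat faces together and gaps of only a few millimetres: first the yellow stamp beside the black block on the side of the yellow tag, then the blue stamp beside the black block on the side of the blue tag, then the green stamp in the notch behind (on the side away from the robot), against both the black block and the yellow stamp. Last, set the small red stamp centred on top of the black block. Keep the stamps upright, leave the ink tin and the steel bar alone, and let go of everything.

Things in the scene. Friction and masses are not known exactly. Their poses are not given: they have to be found in the camera images.
- tray: Low bare-metal tray with dark rim, fixed, 166 mm (x) by 210 mm (y), floor 4 mm thick, rim 12 mm high over the bench, 4 mm wide. Origin: centre of its underside, on the bench; its x points away from the robot, give or take 0.25 rad, its y to the robot's left. It is on the robot's left or right, the stamps' plywood board on the other side.
- black_block: Black hexagonal base block, fixed on the tray floor, 48 mm across flats, 23 mm thick, flat top, no knob. Origin: centre of its underside, 4 mm above the bench. Flats face its +y and -y, towards the tagged sides; x points to the far side (away from the robot), a corner along +x between two flats facing 30 degrees either side. The tray has room for a stamp on each tagged side and behind.
- yellow_stamp: Yellow printing stamp, hexagonal, 48 mm across flats, 23 mm thick, about 70 g, flats facing its +y and -y, with an upright round pale wooden knob in the middle to lift it by, 16 mm diameter, 32 mm tall (top 55 mm above the underside). Origin: centre of the underside, z up. Starts upright, at any turn, on a 210 x 210 x 6 mm plywood board, the four stamps in mixed-up places about 90 mm apart.
- blue_stamp: Blue printing stamp, hexagonal, 48 mm across flats, 23 mm thick, about 70 g, flats facing its +y and -y, with an upright round pale wooden knob in the middle to lift it by, 16 mm diameter, 32 mm tall (top 55 mm above the underside). Origin: centre of the underside, z up. Starts upright, at any turn, on a 210 x 210 x 6 mm plywood board, the four stamps in mixed-up places about 90 mm apart.
- green_stamp: Green printing stamp, hexagonal, 48 mm across flats, 23 mm thick, about 70 g, flats facing its +y and -y, with an upright round pale wooden knob in the middle to lift it by, 16 mm diameter, 32 mm tall (top 55 mm above the underside). Origin: centre of the underside, z up. Starts upright, at any turn, on a 210 x 210 x 6 mm plywood board, the four stamps in mixed-up places about 90 mm apart.
- red_stamp: Red small printing stamp, hexagonal, 38 mm across flats, 23 mm thick, about 50 g, flats facing its +y and -y, with an upright round pale wooden knob in the middle to lift it by, 16 mm diameter, 32 mm tall (top 55 mm above the underside). Origin: centre of the underside, z up. Starts upright, at any turn, on a 210 x 210 x 6 mm plywood board, the four stamps in mixed-up places about 90 mm apart.
- yellow_tag: Yellow tag, a 60 x 14 x 14 mm bar fixed against the outside of one side rim (the +y or the -y side) of the tray. Origin: centre of its underside. Marks the yellow side.
- blue_tag: Blue tag, a 60 x 14 x 14 mm bar fixed against the outside of the tray's other side rim. Origin: centre of its underside. Marks the blue side.
- ink_tin: Bystander: small loose can of ink, 54 mm diameter, 45 mm tall, standing between tray and board; not to be disturbed. Origin: centre of the underside.
- steel_bar: Bystander: loose steel bar 22 x 120 x 20 mm lying beyond the work; not to be disturbed. Origin: centre of the underside, its length along y.
Things that resemble listed ones, but are neither listed nor needed, are in the scene too. There is more than one size of the red_stamp; the one meant has the size given above. Several things have the shape of the yellow_stamp; the one meant has the colours described above.

How it is judged:
By the outcome, as a careful person would: the job done as asked, in the order asked, and still so for the second after the job is handed in, with the robot touching nothing.
It also fails if it takes over 99 s, if anything falls off the work surface, if the arm or the gripper's body presses on something with over 40 N, if the wrist force passes 120 N, or if a joint passes its speed limit or range.

### The arm

A 7-joint arm with a two-finger parallel gripper is mounted at the origin on the work surface. World frame = base frame: x ahead of the robot, y to its left, z up, the work surface at z = 0. Lengths are in m, angles in rad, forces in N, time in s.
With the tool pointing down it reaches from about 0.425 to 0.875 m from the base axis. Payload 4.7 kg.
Tool frame: the origin (TCP) lies midway between the tips of the shut fingers; the grasp point (between the pads) lies 19 mm behind it; z points along the fingers, y is the line along which they close (so a half turn about z gives the same grasp; the last joint's range is limited). The gripper opens to 87 mm and grips with 3 to 60 N. Pads are 19 mm wide; open, the fingers measure 117 mm over their backs; the gripper's body (75 mm by 190 mm) begins 51 mm behind the grasp point.
Start: joints at [-1.321, 0.321, -0.07, 1.45, 0.023, 1.371, -0.057], TCP at [0.152, 0.632, 0.189] pointing down, gripper open.
Joint ranges: [-2.86, 2.86], [-0.3, 2.09], [-1.38, 1.24], [0.06, 2.45], [-1.56, 4.7], [0.09, 2.05], [-2.69, 2.69]. Speed limits (rad/s): [2.57, 2.57, 3.14, 3.14, 3.14, 3.14, 3.14].

### API

Orientations are given as a rotation vector (axis times angle).
In Python, from bench import ctrl gives the robot as it stands. The module is installed in compiled form; this text tells all that it offers.
- The arm moves only by the shell command python3 -m handwheel 'ROWS' [FORCE]. ROWS is JSON, a list of rows, each a list of 7 numbers: the finger opening in m, from 0 to 0.087, then the shift along the tool's x, y, z in m, then the turn, a rotation vector about the tool's x, y, z in degrees. A call has 1 to 12 rows; each row shifts and turns the commanded pose from where the row before left it, along the tool's axes as they then stand; what a row does not reach is not made up. A row lasts 1/8 s, in which the tool goes at most 62.5 mm and 10.7 degrees, less where a joint would pass 70% of its speed; a pose out of reach is approached as far as the arm can. A call is refused whole if a number of a shift passes 0.0625 or a number of a turn 10.7, either way. A call with a gripper value outside its range is refused whole. The fingers move at their own pace and stop on an object; FORCE is the grip in N (left out, the last holds). Time passes only in rows, so rows that do not move let the fingers close. It gives the time, the measured TCP pose, the force, the opening and the grip force at its end, in the units of the state.
- ctrl.get_state(): the state, without advancing time (a new reading comes with each control period).
- ctrl.get_image(name): name is "side" or "top"; returns (picture, depth): 400x640x3 uint8, blue, green, red; 400x640 float32, m along the optical axis (not along the pixel's ray), 0 where there is no reading.
- ctrl.camera_info(name): a dict with "intrinsics" (3x3 intrinsics, pixels), "R" (3x3) and "t" (3): a world point X has camera coordinates R X + t. Camera axes: x right, y down, z forward; pixel columns grow to the right and rows downward; lengths in m; the calibration is good to about 2 mm. A picture is of the moment at which its call begins. camera_info takes no time and is no camera call.
- ctrl.close_job(): hands the job in; it is judged then, once.
The state is a dict: "time": time; "joint_positions": joint angles; "qd": joint speeds; "joint_torque": joint torques, N m; "position": TCP position; "tool_rot": TCP orientation; "ft_force": force on the tool from outside, world axes, zero at the start; "torque": the same for the moment, N m; "grip_width": opening from 0.0 (shut) to 1.0 (fully open); "grip_force": force on a finger pad.
Only numpy, scipy, OpenCV 4.12 (cv2) and the standard library are available. Lean on these libraries where they do the work, as an engineer would, in place of code of your own. Each camera call takes 0.05 s, during which the arm holds its last target. There are 200 camera calls.

## Working session

There is one attempt and no reset: what is moved stays moved. The work goes in short steps, Python scripts to look and compute and a shell command to move; the robot and the scene stay as the last step left them, time stands still between calls to the robot, and variables do not carry over. Pictures are saved under pics/ and viewed, at most 14 in all, crops included, and the job is handed in when it is done.

```bash
mkdir -p pics
python3 - <<'E'
from bench import ctrl
import cv2,numpy as np
for n in("side","top"):
    im,d=ctrl.get_image(n); cv2.imwrite(f"pics/{n}0.png",im); np.savez(f"{n}0.npz",im=im,d=d)
    c=ctrl.camera_info(n); print(n,np.round(c["intrinsics"],1).tolist(),np.round(c["R"],4).tolist(),np.round(c["t"],4).tolist())
s=ctrl.get_state();print(s)
E
```

```text
side [[411.6, 0.0, 322.4], [0.0, 411.6, 201.6], [0.0, 0.0, 1.0]] [[0.9867, -0.1625, 0.0049], [-0.1194, -0.7444, -0.6569], [0.1104, 0.6476, -0.7539]] [-0.5683, 0.0703, 0.8038]
top [[373.4, 0.0, 322.4], [0.0, 373.4, 199.9], [0.0, 0.0, 1.0]] [[0.0063, -0.9999, 0.0113], [-0.9949, -0.0074, -0.1005], [0.1006, -0.0106, -0.9949]] [-0.011, 0.5837, 0.7435]
{'time': 0.1, 'joint_positions': array([-1.32091196,  0.32178186, -0.07005868,  1.45154733,  0.0225987 ,
        1.37082542, -0.05691305]), 'qd': array([ 0.00044891, -0.00307945,  0.00147141, -0.00170764,  0.00038874,
       -0.00086038, -0.00152192]), 'joint_torque': array([ 3.13807022e-04, -4.92577064e+01, -4.05481188e-01, -3.13394380e+01,
       -6.41397550e-02,  3.97079706e-02,  7.19509717e-05]), 'position': array([0.15177854, 0.63145203, 0.18805218]), 'tool_rot': array([-3.69515065e-01, -3.11967553e+00,  2.78388810e-03]), 'ft_force': array([-0.78437085,  0.18156308,  0.47478314]), 'torque': array([-0.0506997 ,  0.03544738,  0.00889306]), 'grip_force': 0.0, 'grip_width': 0.9997927214500513}
```

View pics/top0.png

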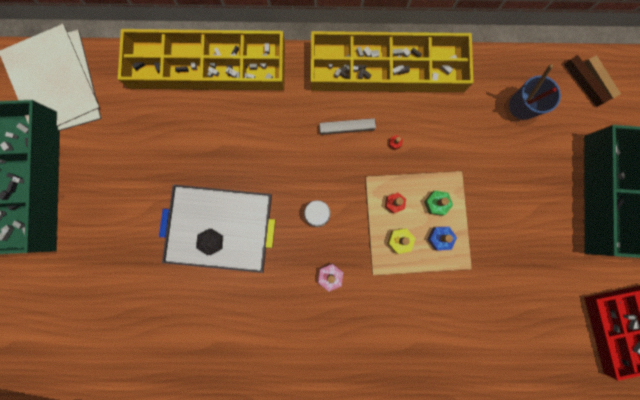

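View pics/side0.png

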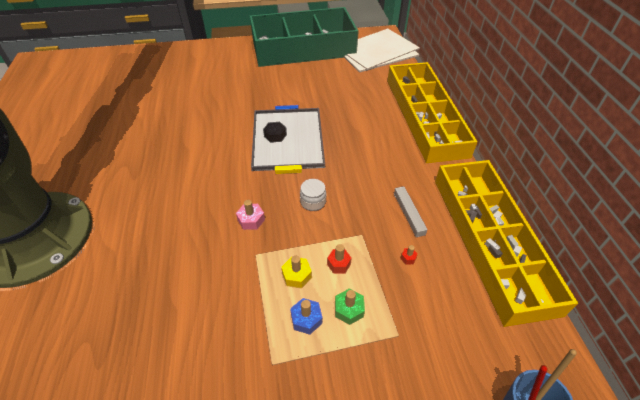

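Top view: tray on the robot's left around pixel (217,228). It holds the black block at (209,242), with the blue tag at (164,222) and the yellow tag at (270,233). The board on the right holds red (396,203), green (440,203), yellow (402,240) and blue (442,238). Decoys: small red at (396,143) and pink at (330,277). The side view agrees.

```bash
cat > h.py <<'E'
import cv2,numpy as np
from bench import ctrl
from scipy.spatial.transform import Rotation as Ro
def cam(n):
    c=ctrl.camera_info(n); return tuple(np.array(c[k]) for k in("intrinsics","R","t"))
def depthpts(n,d):
    K,R,t=cam(n); v,u=np.mgrid[:400,:640]; z=d
    P=np.stack([(u-K[0,2])/K[0,0]*z,(v-K[1,2])/K[1,1]*z,z],-1)
    return (P-t)@R
def cast(n,uv,z):
    K,R,t=cam(n); uv=np.atleast_2d(uv).astype(float)
    r=np.c_[uv,np.ones(len(uv))]@np.linalg.inv(K).T@R; o=-R.T@t
    return o+r*((z-o[2])/r[:,2])[:,None]
def tri(uvs):  # two-view point
    A=[];b=[]
    for n,uv in uvs.items():
        K,R,t=cam(n); P=K@np.c_[R,t]
        for i in(0,1): q=uv[i]*P[2]-P[i]; A.append(q[:3]); b.append(-q[3])
    return np.linalg.lstsq(np.array(A),np.array(b),rcond=None)[0]
HUE={"yellow":(24,35),"green":(45,85),"blue":(105,130),"red":(174,6)}
def mask(im,col):
    h,s,v=cv2.split(cv2.cvtColor(im,cv2.COLOR_BGR2HSV)); 
    if col=="black": return v<60
    a,b=HUE[col]; m=(h>=a)&(h<=b) if a<b else (h>=a)|(h<=b)
    return m&(s>130)&(v>50)
def hexfit(xy,flat):
    """centre of hull of face points; flat-normal angle mod 60 from 6th boundary harmonic"""
    H=cv2.convexHull(xy.astype(np.float32)); m=cv2.moments(H)
    c=np.array([m["m10"],m["m01"]])/m["m00"]
    g=np.float32(xy-c); r=np.hypot(*g.T); th=np.arctan2(g[:,1],g[:,0])
    a=np.angle((r**6*np.exp(6j*th)).sum())/6
    return c,(np.degrees(a)+30)%60,2*np.sqrt(m["m00"]/(2*np.sqrt(3)))  # corners at a -> flats at a+30
def measure(n,im,d,col,ztop,box,tol=.007):
    P=depthpts(n,d); m=mask(im,col)&(d>0)&(P[...,0]>box[0])&(P[...,0]<box[1])&(P[...,1]>box[2])&(P[...,1]<box[3])&(abs(P[...,2]-ztop)<tol)
    v,u=np.nonzero(m)
    if len(v)<30: return None
    z=np.median(P[m][:,2]); c,a,f=hexfit(cast(n,np.c_[u,v],ztop)[:,:2],0)
    return np.round([c[0]*1e3,c[1]*1e3,z*1e3,a,f*1e3],1),len(v)
def go(x,y,z,yaw=None):
    """remaining shift in tool axes (mm) and turn (deg) to put TCP at x,y,z m, tool y axis at yaw deg, pointing down"""
    s=ctrl.get_state(); R=Ro.from_rotvec(s["tool_rot"]); p=s["position"]
    yy=R.as_matrix()[:,1]; cur=np.degrees(np.arctan2(yy[1],yy[0]))
    if yaw is None: yaw=cur
    yaw=cur+(yaw-cur+90)%180-90; a=np.radians(yaw)
    T=Ro.from_matrix(np.c_[[np.sin(a),-np.cos(a),0],[np.cos(a),np.sin(a),0],[0,0,-1]])
    print("t",round(s["time"],2),"tcp mm",np.round(p*1e3,1),"yaw",round(cur,1),"shift mm",np.round(R.inv().apply(np.array([x,y,z])-p)*1e3,1),"turn",np.round(np.degrees((R.inv()*T).as_rotvec()),1),"F",np.round(s["ft_force"],1),"grip",round(s["grip_width"]*87,1),round(s["grip_force"],1),"q",np.round(s["joint_positions"],2))
E
python3 - <<'E'
from h import *
D={n:(lambda f:(f["im"],f["d"]))(np.load(n+"0.npz")) for n in("top","side")}
B=(.3,.7,-.45,0); T=(.3,.7,.05,.5)
for n,(im,d) in D.items():
    P=depthpts(n,d)
    for c in("yellow","blue","green","red"): print(n,c,measure(n,im,d,c,.029,B))
    print(n,"black",measure(n,im,d,"black",.027,T))
    h,s,v=cv2.split(cv2.cvtColor(im,cv2.COLOR_BGR2HSV))
    # tray: pale floor
    m=((s<45)&(v>110)&(d>0)&(abs(P[...,2]-.004)<.006)&(P[...,1]>.05)&(P[...,1]<.5)&(P[...,0]>.3)&(P[...,0]<.7))
    k,l,st,ce=cv2.connectedComponentsWithStats(m.astype(np.uint8)); i=1+st[1:,4].argmax()
    q=cast(n,np.argwhere(l==i)[:,::-1],.004)[:,:2]*1e3
    print(n,"tray",cv2.minAreaRect(q.astype(np.float32)),"z",np.median(P[l==i][:,2]),"board z",end=" ")
    mb=(abs(P[...,0]-.5)<.1)&(abs(P[...,1]+.19)<.1)&(s<130)&(P[...,2]<.02);print(np.median(P[mb][:,2]))
    # knobs
    for c,xy in(("y",(402,238)),):
        pass
    mk=(d>0)&(P[...,2]>.055)&(P[...,2]<.07)&(P[...,0]>.3)&(P[...,0]<.7)&(P[...,1]>-.4)&(P[...,1]<0)
    k,l,st,ce=cv2.connectedComponentsWithStats(mk.astype(np.uint8))
    for i in range(1,k):
        if st[i,4]>5: print(n,"knob px",np.round(ce[i],1),st[i,4],"xyz",np.round(cast(n,ce[i],.061)*1e3,1),"z",np.round(np.median(P[l==i][:,2])*1e3,1))
    for nm,c in(("ytag","yellow"),("btag","blue")):
        mm=mask(im,c)&(P[...,1]>.05)&(P[...,1]<.5)&(P[...,0]<.62)&(P[...,0]>.3)&(abs(P[...,2]-.014)<.006)
        print(nm,np.round(np.median(P[mm],0)*1e3,1))
E
```

```text
top yellow (array([ 501.6, -170.5,   28.6,   10.8,   47.8]), 406)
top blue (array([ 506.3, -254.9,   28.6,    5. ,   44.6]), 318)
top green (array([ 580.2, -248.8,   28.6,   49.7,   44.2]), 221)
top red (array([ 580. , -158.6,   28.5,   21.8,   36.5]), 201)
top black (array([496.8, 225.1,  26.3,  27.6,  45.3]), 445)
top tray ((525.28173828125, 213.94888305664062), (202.38540649414062, 158.92112731933594), 84.82420349121094) z 0.0033328166972680998 board z 0.005636289579088937
top knob px [399.1 200.5] 53 xyz [[ 580.5 -159.2   61. ]] z 60.1
top knob px [444.3 200.5] 53 xyz [[ 581.1 -249.5   61. ]] z 60.4
top knob px [448.2 237.7] 55 xyz [[ 507.4 -255.3   61. ]] z 60.3
top knob px [405.2 240.4] 54 xyz [[ 501.5 -170.1   61. ]] z 59.9
top knob px [330.2 279.5] 10 xyz [[425.1 -22.8  61. ]] z 55.5
ytag [515.  102.2  13. ]
btag [536.3 324.2  13.1]
side yellow (array([ 500.5, -171.2,   29.6,   12.7,   48.4]), 461)
side blue (array([ 505.9, -257. ,   29.6,    5.1,   45.7]), 483)
side green (array([ 579.5, -252.4,   29.4,   53.2,   48.7]), 541)
side red (array([ 579.2, -162.6,   29.4,   21.8,   38.4]), 258)
side black (array([495.9, 221.2,  27.4,  31.4,  48.3]), 240)
side tray ((525.451904296875, 220.58038330078125), (195.33644104003906, 159.40518188476562), 84.77554321289062) z 0.0046407820622585035 board z 0.006667447593257949
side knob px [247.1 202.1] 28 xyz [[425.1 -28.9  61. ]] z 56.1
side knob px [339.5 248.3] 67 xyz [[ 579.3 -161.5   61. ]] z 61.2
side knob px [295.3 259.6] 70 xyz [[ 500.4 -172.4   61. ]] z 60.9
side knob px [350.5 294.6] 83 xyz [[ 579.7 -252.1   61. ]] z 60.9
side knob px [305.4 304.5] 84 xyz [[ 506.2 -257.7   61. ]] z 61.1
ytag [515.  100.9  14.2]
btag [534.6 322.9  14.5]
```

```bash
python3 - <<'E'
from h import *
D={n:(lambda f:(f["im"],f["d"]))(np.load(n+"0.npz")) for n in("top","side")}
for n,(im,d) in D.items():
    o=-.0005 if n=="top" else .0005
    for c in("yellow","blue","green","red"): print(n,c,measure(n,im,d,c,.029+o,(.3,.7,-.45,0),.003))
    print(n,"black",measure(n,im,d,"black",.027+o,(.3,.7,.05,.5),.003))
go(.42,.48,.19,90)
E
python3 - <<'E'
import cv2,numpy as np
a=cv2.imread("pics/top0.png")[180:280,155:280];b=cv2.imread("pics/side0.png")[95:180,240:340]
cv2.imwrite("pics/c1.png",np.hstack([cv2.resize(a,(400,320),interpolation=2),cv2.resize(b,(376,320),interpolation=2)]))
E
```

```text
top yellow (array([ 501.5, -170.9,   28.7,   10.8,   47.6]), 390)
top blue (array([ 506.4, -255.3,   28.6,    5. ,   44.4]), 307)
top green (array([ 580.4, -249.2,   28.6,   49.7,   44. ]), 215)
top red (array([ 580.1, -159.3,   28.6,   20.1,   36. ]), 194)
top black (array([496.9, 225.4,  26.4,  26.5,  45.1]), 427)
side yellow (array([ 500.5, -171.3,   29.6,   13.5,   48.1]), 448)
side blue (array([ 505.9, -257.3,   29.6,    5.1,   45.7]), 483)
side green (array([ 579.5, -251.4,   29.5,   51.4,   47.1]), 498)
side red (array([ 579.4, -161.6,   29.6,   21.7,   36.8]), 223)
side black (array([496.2, 223.3,  27.5,  24.2,  45.2]), 212)Traceback (most recent call last):
  File "<stdin>", line 7, in <module>
  File "h.py", line 45, in go
    T=Ro.from_matrix(np.c_[[np.sin(a),-np.cos(a),0],[np.cos(a),np.sin(a),0],[0,0,-1]])
  File "scipy/spatial/transform/_rotation.pyx", line 1143, in scipy.spatial.transform._rotation.Rotation.from_matrix
ValueError: Non-positive determinant (left-handed or null coordinate frame) in rotation matrix 0: [[ 1.000000e+00  6.123234e-17  0.000000e+00]
 [-6.123234e-17  1.000000e+00  0.000000e+00]
 [ 0.000000e+00  0.000000e+00 -1.000000e+00]].
```

View pics/c1.png

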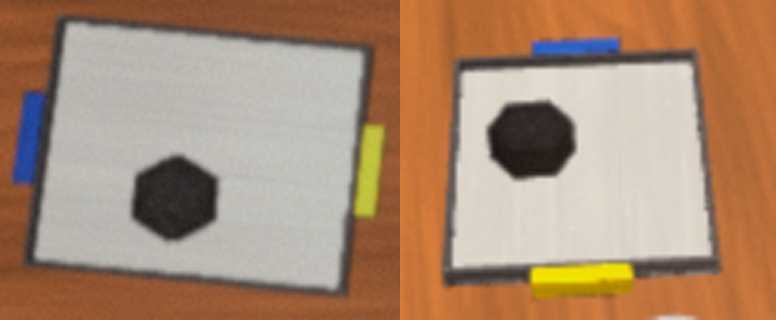

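The crop shows the black hexagon at about (175,197) in its left half, lined up with the tray, with a corner pointing to the far side. The tray's yaw is about −5.2°.

```bash
sed -i 's/\[np.sin(a),-np.cos(a),0\]/[-np.sin(a),np.cos(a),0]/' h.py
python3 - <<'E'
from h import *
go(.42,.48,.19,90); go(.501,-.171,.19,90)
E
```

```text
t 0.1 tcp mm [151.8 631.5 188.1] yaw 76.5 shift mm [-296.2  -84.6   -1.8] turn [ -0.1  -0.  -13.5] F [-0.8  0.2  0.5] grip 87.0 0.0 q [-1.32  0.32 -0.07  1.45  0.02  1.37 -0.06]
t 0.1 tcp mm [151.8 631.5 188.1] yaw 76.5 shift mm [-527.  -698.7   -0.7] turn [ -0.1  -0.  -13.5] F [-0.8  0.2  0.5] grip 87.0 0.0 q [-1.32  0.32 -0.07  1.45  0.02  1.37 -0.06]
```

```bash
python3 -m handwheel '[[0.04,-0.059,-0.017,0,0,0,0],[0.04,-0.059,-0.017,0,0,0,0],[0.04,-0.059,-0.017,0,0,0,0],[0.04,-0.059,-0.017,0,0,0,0],[0.04,-0.059,-0.017,0,0,0,0],[0.04,0,0,0,0,0,-7],[0.04,0,0,0,0,0,-6.5],[0.04,-0.02,-0.059,0,0,0,0],[0.04,-0.02,-0.059,0,0,0,0],[0.04,-0.02,-0.059,0,0,0,0],[0.04,-0.02,-0.059,0,0,0,0]]' 20; python3 -c "
from h import *
go(.501,-.171,.12,90)"
```

```text
time: 1.48
position: [0.499, 0.2424, 0.1888]
tool_rot: [-0.0, -3.141, 0.0]
ft_force: [1.1, -0.3, 0.1]
grip_width: 0.458
grip_force: 0.0
t 1.48 tcp mm [499.  242.4 188.8] yaw 90.0 shift mm [  -2.  -413.4   68.8] turn [-0. -0. -0.] F [ 1.1 -0.3  0.1] grip 39.8 0.0 q [-0.69  0.12  0.21  1.7  -0.02  1.33  1.09]
```

```bash
python3 -m handwheel '[[0.04,0,-0.059,0,0,0,0],[0.04,0,-0.059,0,0,0,0],[0.04,0,-0.059,0,0,0,0],[0.04,0,-0.059,0,0,0,0],[0.04,0,-0.059,0,0,0,0],[0.04,-0.001,-0.059,0,0,0,0],[0.04,-0.001,-0.059,0.03,0,0,0],[0.04,0,0,0.039,0,0,0],[0.04,0,0,0,0,0,0],[0.04,0,0,0,0,0,0]]'; python3 -c "
from h import *
go(.501,-.171,.036,90)"
```

```text
time: 2.72
position: [0.5015, -0.1645, 0.1227]
tool_rot: [-0.002, 3.141, 0.0]
ft_force: [0.1, 0.7, 0.1]
grip_width: 0.459
grip_force: 0.0
t 2.73 tcp mm [ 501.5 -164.5  122.7] yaw 90.1 shift mm [ 0.6 -6.5 86.7] turn [0.  0.1 0.1] F [0.1 0.7 0.1] grip 39.9 0.0 q [-0.28  0.11  0.58  1.86 -0.06  1.19  1.9 ]
```

```bash
python3 -m handwheel '[[0.04,0,-0.0065,0.03,0,0,0],[0.04,0,0,0.04,0,0,0],[0.04,0,0,0.0165,0,0,0],[0.04,0,0,0,0,0,0],[0.0,0,0,0,0,0,0],[0.0,0,0,0,0,0,0],[0.0,0,0,0,0,0,0],[0.0,0,0,0,0,0,0]]' 20; python3 -c "
from h import *
go(.501,-.171,.036,90)"
```

```text
time: 3.72
position: [0.5009, -0.1718, 0.0356]
tool_rot: [0.0, 3.141, 0.0]
ft_force: [0.2, 0.4, 0.4]
grip_width: 0.088
grip_force: 0.0
t 3.73 tcp mm [ 500.9 -171.8   35.6] yaw 90.0 shift mm [-0.1  0.8 -0.4] turn [ 0.  0. -0.] F [0.2 0.4 0.4] grip 7.7 0.0 q [-0.24  0.22  0.58  1.94 -0.14  1.02  1.97]
```

Run:
```python
from h import *
go(.501,-.171,.036,90)
I={n:ctrl.get_image(n)[0] for n in("top","side")}
go(.501,-.171,.036,90)
cv2.imwrite("pics/g1.png",np.hstack([cv2.resize(I["top"][150:290,350:490],(390,390)),cv2.resize(I["side"][220:360,230:370],(390,390))]))
```

```text
t 3.73 tcp mm [ 500.9 -171.8   35.6] yaw 90.0 shift mm [-0.1  0.8 -0.4] turn [ 0.  0. -0.] F [0.2 0.4 0.4] grip 7.7 0.0 q [-0.24  0.22  0.58  1.94 -0.14  1.02  1.97]
t 3.83 tcp mm [ 500.8 -171.8   35.4] yaw 90.0 shift mm [-0.2  0.8 -0.6] turn [ 0.  0. -0.] F [ 0.6 -0.6  0.2] grip 3.2 0.0 q [-0.24  0.22  0.58  1.94 -0.14  1.02  1.97]
```

View pics/g1.png

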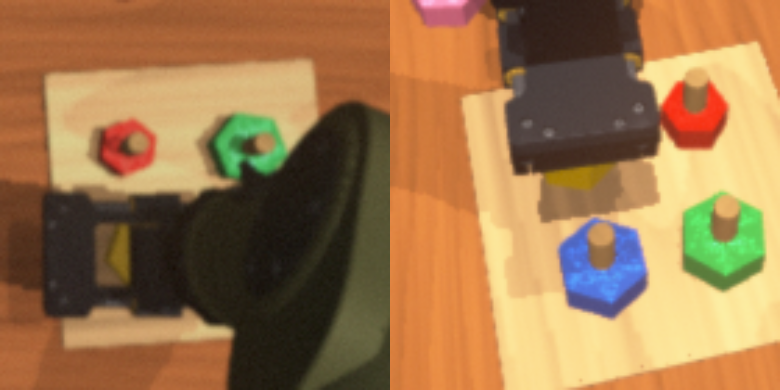

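Run:
```python
from h import *
for n in("top","side"):
    im,d=ctrl.get_image(n); np.savez(n+"1.npz",im=im,d=d)
    P=depthpts(n,d); g=(abs(P[...,0]-.5)<.12)&(abs(P[...,1]+.17)<.14)
    for lo in np.arange(.035,.2,.015):
        m=g&(P[...,2]>lo)&(P[...,2]<lo+.015)&(d>0)
        if m.sum()>15: print(n,round(lo,3),m.sum(),np.round(np.percentile(P[m],[2,98],axis=0)[:,:2]*1e3).tolist())
```

```text
top 0.035 33 [[522.0, -251.0], [587.0, -109.0]]
top 0.05 120 [[426.0, -257.0], [588.0, -30.0]]
top 0.14 76 [[466.0, -168.0], [536.0, -111.0]]
top 0.155 498 [[464.0, -164.0], [539.0, -113.0]]
top 0.17 1154 [[467.0, -151.0], [536.0, -77.0]]
side 0.035 145 [[422.0, -264.0], [586.0, -30.0]]
side 0.05 282 [[472.0, -263.0], [587.0, -106.0]]
side 0.14 285 [[464.0, -259.0], [537.0, -166.0]]
side 0.155 501 [[464.0, -265.0], [538.0, -165.0]]
side 0.17 1582 [[466.0, -266.0], [535.0, -221.0]]
side 0.185 251 [[477.0, -222.0], [525.0, -200.0]]
side 0.2 223 [[479.0, -222.0], [523.0, -211.0]]
```

Red, green and blue are untouched and the yellow stamp sits under the gripper. The fingers closed without meeting its knob, so the gripper seems to ride higher than the state says. I'll check its height.

Run:
```python
from h import *
f=np.load("side1.npz"); d=f["d"]; P=depthpts("side",d)
for u in(290,298,305):
    print(u,[(v,np.round(P[v,u]*1e3).tolist()) for v in range(262,292,2)])
f=np.load("top1.npz"); d=f["d"]; P=depthpts("top",d)
print([(u,np.round(P[241,u]*1e3).tolist()) for u in range(380,404,2)])
```

```text
290 [(262, [489.0, -255.0, 183.0]), (264, [489.0, -257.0, 181.0]), (266, [488.0, -261.0, 182.0]), (268, [488.0, -264.0, 182.0]), (270, [487.0, -265.0, 180.0]), (272, [487.0, -266.0, 176.0]), (274, [487.0, -264.0, 167.0]), (276, [487.0, -258.0, 153.0]), (278, [487.0, -259.0, 148.0]), (280, [486.0, -258.0, 142.0]), (282, [487.0, -192.0, 23.0]), (284, [487.0, -190.0, 13.0]), (286, [486.0, -191.0, 7.0]), (288, [486.0, -195.0, 8.0]), (290, [486.0, -198.0, 6.0])]
298 [(262, [499.0, -257.0, 183.0]), (264, [499.0, -259.0, 181.0]), (266, [499.0, -261.0, 180.0]), (268, [498.0, -265.0, 182.0]), (270, [498.0, -265.0, 177.0]), (272, [498.0, -265.0, 172.0]), (274, [498.0, -264.0, 165.0]), (276, [498.0, -258.0, 150.0]), (278, [498.0, -258.0, 144.0]), (280, [501.0, -194.0, 30.0]), (282, [501.0, -195.0, 25.0]), (284, [501.0, -195.0, 18.0]), (286, [500.0, -195.0, 12.0]), (288, [500.0, -197.0, 7.0]), (290, [499.0, -200.0, 6.0])]
305 [(262, [509.0, -258.0, 183.0]), (264, [508.0, -261.0, 183.0]), (266, [508.0, -263.0, 182.0]), (268, [508.0, -265.0, 180.0]), (270, [508.0, -266.0, 176.0]), (272, [508.0, -264.0, 168.0]), (274, [508.0, -258.0, 152.0]), (276, [508.0, -258.0, 147.0]), (278, [508.0, -258.0, 141.0]), (280, [514.0, -191.0, 20.0]), (282, [513.0, -192.0, 16.0]), (284, [513.0, -191.0, 7.0]), (286, [513.0, -195.0, 7.0]), (288, [512.0, -199.0, 8.0]), (290, [512.0, -201.0, 4.0])]
[(380, [501.0, -101.0, 181.0]), (382, [501.0, -104.0, 182.0]), (384, [500.0, -138.0, 6.0]), (386, [500.0, -142.0, 6.0]), (388, [500.0, -145.0, 12.0]), (390, [500.0, -147.0, 27.0]), (392, [500.0, -151.0, 28.0]), (394, [500.0, -154.0, 30.0]), (396, [500.0, -158.0, 30.0]), (398, [501.0, -138.0, 146.0]), (400, [501.0, -138.0, 163.0]), (402, [501.0, -141.0, 163.0])]
```

```bash
python3 -m handwheel '[[0.045,0,0,0,0,0,0],[0.045,0,0,0,0,0,0],[0.045,0,0,0.004,0,0,0],[0.045,0,0,0,0,0,0]]'; python3 -m handwheel '[[0.045,0,0,0.002,0,0,0],[0.045,0,0,0,0,0,0]]';  python3 -c "
from h import *
go(.501,-.171,.036,90)"
```

```text
time: 4.42
position: [0.5003, -0.1716, 0.0308]
tool_rot: [-0.0, -3.141, -0.0]
ft_force: [-0.2, 0.6, 0.2]
grip_width: 0.38
grip_force: 0.0
time: 4.68
position: [0.5006, -0.1717, 0.029]
tool_rot: [-0.0, -3.141, -0.0]
ft_force: [0.8, -0.5, 0.0]
grip_width: 0.504
grip_force: 0.0
t 4.67 tcp mm [ 500.6 -171.7   29. ] yaw 90.0 shift mm [-0.4  0.7 -7. ] turn [ 0. -0. -0.] F [ 0.8 -0.5  0. ] grip 43.8 0.0 q [-0.24  0.23  0.58  1.95 -0.15  1.    1.98]
```

```bash
python3 -m handwheel '[[0.045,0,0,0.0025,0,0,0],[0.045,0,0,0,0,0,0]]'; python3 -m handwheel '[[0.045,0,0,0.002,0,0,0],[0.045,0,0,0,0,0,0]]' | sed -n '2p;4p'; python3 -m handwheel '[[0.0,0,0,0,0,0,0],[0.0,0,0,0,0,0,0],[0.0,0,0,0,0,0,0]]'
```

```text
time: 4.92
position: [0.5005, -0.1717, 0.0265]
tool_rot: [-0.0, -3.141, -0.0]
ft_force: [0.3, 0.1, 0.6]
grip_width: 0.518
grip_force: 0.0
position: [0.5006, -0.1717, 0.0246]
ft_force: [-0.3, -0.1, 0.1]
time: 5.55
position: [0.5008, -0.1717, 0.0248]
tool_rot: [0.0, 3.141, 0.0]
ft_force: [-0.2, 0.3, -0.5]
grip_width: 0.26
grip_force: 0.0
```

```bash
python3 -m handwheel '[[0.045,0,0,0,0,0,0],[0.045,0,0,0,0,0,0],[0.045,0,0,0.004,0,0,0],[0.045,0,0,0.004,0,0,0],[0.045,0,0,0,0,0,0]]'| sed -n '2p;4p';python3 -m handwheel '[[0.045,0,0,0.004,0,0,0],[0.045,0,0,0,0,0,0]]'| sed -n '2p;4p'
python3 - <<'E'
from h import *
im,d=ctrl.get_image("side");P=depthpts("side",d)
for u in(290,298,305):
    print(u,[(v,np.round(P[v,u]*1e3).tolist()) for v in range(272,292,2)])
E
```

```text
position: [0.5003, -0.1716, 0.0162]
ft_force: [0.4, -0.4, -0.4]
position: [0.5004, -0.1717, 0.0124]
ft_force: [0.8, -0.2, -0.3]
290 [(272, [487.0, -256.0, 160.0]), (274, [487.0, -258.0, 158.0]), (276, [487.0, -261.0, 158.0]), (278, [486.0, -266.0, 160.0]), (280, [486.0, -265.0, 154.0]), (282, [486.0, -267.0, 151.0]), (284, [486.0, -264.0, 141.0]), (286, [485.0, -259.0, 126.0]), (288, [485.0, -258.0, 120.0]), (290, [486.0, -198.0, 7.0])]
298 [(272, [498.0, -258.0, 159.0]), (274, [498.0, -260.0, 158.0]), (276, [498.0, -264.0, 159.0]), (278, [480.0, -561.0, 655.0]), (280, [497.0, -266.0, 152.0]), (282, [497.0, -264.0, 144.0]), (284, [497.0, -257.0, 126.0]), (286, [497.0, -258.0, 122.0]), (288, [500.0, -196.0, 6.0]), (290, [499.0, -201.0, 8.0])]
305 [(272, [508.0, -260.0, 160.0]), (274, [508.0, -262.0, 160.0]), (276, [507.0, -265.0, 159.0]), (278, [507.0, -266.0, 155.0]), (280, [507.0, -266.0, 150.0]), (282, [507.0, -264.0, 140.0]), (284, [507.0, -257.0, 124.0]), (286, [507.0, -258.0, 120.0]), (288, [512.0, -198.0, 5.0]), (290, [512.0, -201.0, 4.0])]
```

```bash
python3 -m handwheel '[[0.045,0,0,0.004,0,0,0],[0.045,0,0,0.003,0,0,0],[0.045,0,0,0,0,0,0]]'| sed -n '2p;4p';python3 -m handwheel '[[0.045,0,0,0.004,0,0,0],[0.045,0,0,0,0,0,0]]'| sed -n '2p;4p'; python3 -m handwheel '[[0.0,0,0,0,0,0,0],[0.0,0,0,0,0,0,0],[0.0,0,0,0,0,0,0],[0,0,0,0,0,0,0]]'
```

```text
position: [0.5004, -0.1716, 0.0054]
ft_force: [0.2, -0.4, 0.7]
position: [0.5004, -0.1717, 0.0014]
ft_force: [-0.7, 0.3, 0.4]
time: 7.6
position: [0.5008, -0.1716, 0.0018]
tool_rot: [0.0, 3.141, 0.0]
ft_force: [-0.2, -0.2, -1.2]
grip_width: 0.179
grip_force: 20.0
```

Gripped: 15.6 mm opening at 20 N. The real tips stand about 35 mm above the reported TCP, so I'll use underside ≈ reading + 4 mm from now on. Lifting and carrying.

```bash
python3 -m handwheel '[[0,0,0,-0.02,0,0,0],[0,0,0,-0.04,0,0,0],[0,0,0,-0.03,0,0,0],[0,0.0015,0.05,0,0,0,0],[0,0.0015,0.055,0,0,0,0],[0,0.0015,0.055,0,0,0,0],[0,0.0015,0.055,0,0,0,0],[0,0.0015,0.055,0,0,0,-6.4],[0,0,0.05,0,0,0,-6.4],[0,0,0.02,0,0,0,0],[0,0,0,0,0,0,0],[0,0,0,0,0,0,0]]'; python3 -c "
from h import *
go(.4919,.1735,.02,102.8)"
```

```text
time: 9.1
position: [0.4835, 0.1658, 0.0916]
tool_rot: [0.347, -3.122, 0.001]
ft_force: [0.0, -0.1, -1.2]
grip_width: 0.179
grip_force: 20.0
t 9.1 tcp mm [483.5 165.8  91.6] yaw 102.7 shift mm [-9.9  5.7 71.6] turn [-0.  -0.  -0.1] F [ 0.  -0.1 -1.2] grip 15.5 20.0 q [-0.66  0.1   0.29  1.92 -0.03  1.12  1.44]
```

```bash
python3 -m handwheel '[[0,-0.01,0.0055,0.03,0,0,0],[0,0,0,0.04,0,0,0],[0,0,0,0,0,0,0],[0,0,0,0,0,0,0]]'; python3 -c "
from h import *
go(.4919,.1735,.0005,102.8)"
```

```text
time: 9.6
position: [0.4929, 0.1742, 0.023]
tool_rot: [-0.347, 3.121, 0.0]
ft_force: [1.0, -0.1, -0.8]
grip_width: 0.178
grip_force: 20.0
t 9.6 tcp mm [492.9 174.2  23. ] yaw 102.7 shift mm [ 1.1 -0.4 22.5] turn [-0.   0.1 -0.1] F [ 1.  -0.1 -0.8] grip 15.5 20.0 q [-0.65  0.2   0.29  1.96 -0.07  0.98  1.46]
```

```bash
python3 -m handwheel '[[0,0.001,-0.0005,0.015,0,0,0],[0,0,0,0.0065,0,0,0],[0,0,0,0,0,0,0],[0,0,0,0,0,0,0]]'; python3 -c "
from h import *
go(.4919,.1735,-.0005,102.8)"
```

```text
time: 10.1
position: [0.4909, 0.1743, 0.0003]
tool_rot: [-0.35, 3.122, 0.0]
ft_force: [0.0, 0.1, -0.5]
grip_width: 0.176
grip_force: 20.0
t 10.1 tcp mm [4.909e+02 1.743e+02 3.000e-01] yaw 102.8 shift mm [-0.7 -1.   0.8] turn [-0.  0. -0.] F [ 0.   0.1 -0.5] grip 15.3 20.0 q [-0.65  0.23  0.28  1.98 -0.08  0.94  1.47]
```

```bash
python3 -m handwheel '[[0,-0.001,-0.0008,0.0006,0,0,0],[0,0,0,0,0,0,0],[0.04,0,0,0,0,0,0],[0.04,0,0,0,0,0,0],[0.04,0,0,0,0,0,0],[0.04,0,0,-0.03,0,0,0],[0.04,0,0,-0.06,0,0,6.4],[0.04,0,-0.05,0,0,0,6.4],[0.04,0,-0.058,0,0,0,0],[0.04,0,-0.058,0,0,0,0],[0.04,0,-0.058,0,0,0,0],[0.04,0,0,0,0,0,0]]'
cat > look.py <<'E'
from h import *
import sys
tag=sys.argv[1]; r={}
for n in("top","side"):
    im,d=ctrl.get_image(n); np.savez(f"{n}_{tag}.npz",im=im,d=d); o=-.0005 if n=="top" else .0005
    for c in("black","yellow","blue","green"):
        m=measure(n,im,d,c,.027+o,(.3,.7,.12,.31),.003)
        if m and m[1]>100: r[n,c]=m[0]; print(n,c,m)
    P=depthpts(n,d); mk=(d>0)&(P[...,2]>.052)&(P[...,2]<.066)&(P[...,0]>.3)&(P[...,0]<.7)&(abs(P[...,1])<.32)
    k,l,st,ce=cv2.connectedComponentsWithStats(mk.astype(np.uint8))
    for i in range(1,k):
        if st[i,4]>15: print(n,"knob",st[i,4],np.round(cast(n,ce[i],.059 if P[l==i][:,1].mean()>0 else .061)*1e3,1)[0])
    for c in("yellow","blue","green"):
        if (n,c) in r and (n,"black") in r:
            v=(r[n,c]-r[n,"black"])[:2]; print(n,c,"from black",round(np.hypot(*v),1),"dir",round(np.degrees(np.arctan2(v[1],v[0]))+5.2,1))
    cv2.imwrite(f"pics/{n}_{tag}.png",im)
E
python3 look.py a; python3 -c "
from h import *
go(.506,-.2565,.09,90)"
```

```text
time: 11.6
position: [0.4973, -0.0556, 0.0901]
tool_rot: [0.015, 3.141, -0.002]
ft_force: [0.4, 0.0, 0.1]
grip_width: 0.459
grip_force: 0.0
top black (array([496.8, 225.1,  26.4,  26.4,  44.7]), 415)
top yellow (array([492.9, 175.5,  26.5,  24.6,  43.5]), 316)
top knob 24 [ 584.3 -159.8   61. ]
top knob 34 [ 583.4 -251.1   61. ]
top knob 57 [493.5 172.2  59. ]
top yellow from black 49.8 dir -89.3
side knob 47 [425.8 -30.5  61. ]
side knob 73 [ 579.1 -162.1   61. ]
side knob 88 [ 579.4 -252.6   61. ]
side knob 94 [ 506.  -258.4   61. ]
t 11.7 tcp mm [497.6 -50.1  89.7] yaw 89.9 shift mm [  -8.8 -206.4   -0.4] turn [ 0.   0.  -0.1] F [-0.3  0.9  0.4] grip 40.1 0.0 q [-0.43  0.08  0.5   1.96 -0.04  1.12  1.66]
```

```bash
python3 -m handwheel '[[0.04,-0.003,-0.053,0,0,0,0],[0.04,-0.003,-0.053,0,0,0,0],[0.04,-0.003,-0.053,0,0,0,0],[0.04,0,-0.047,0,0,0,0],[0.04,0,0,0,0,0,0],[0.04,0,0,0,0,0,0]]'; python3 -c "
from h import *
go(.5062,-.2565,.0015,90)"
```

```text
time: 12.45
position: [0.5073, -0.2536, 0.0891]
tool_rot: [0.004, -3.141, -0.002]
ft_force: [0.4, 1.5, 0.2]
grip_width: 0.457
grip_force: 0.0
t 12.45 tcp mm [ 507.3 -253.6   89.1] yaw 90.1 shift mm [ 1.  -3.  87.6] turn [ 0.1 -0.   0.1] F [0.4 1.5 0.2] grip 39.8 0.0 q [-0.16  0.25  0.66  1.81 -0.17  1.14  2.13]
```

```bash
python3 -c "
import cv2
a=cv2.imread('pics/top_a.png')[170:290,150:330]; cv2.imwrite('pics/c2.png',cv2.resize(a,(720,480),interpolation=2))"
```

```text
(no output)
```

View pics/c2.png

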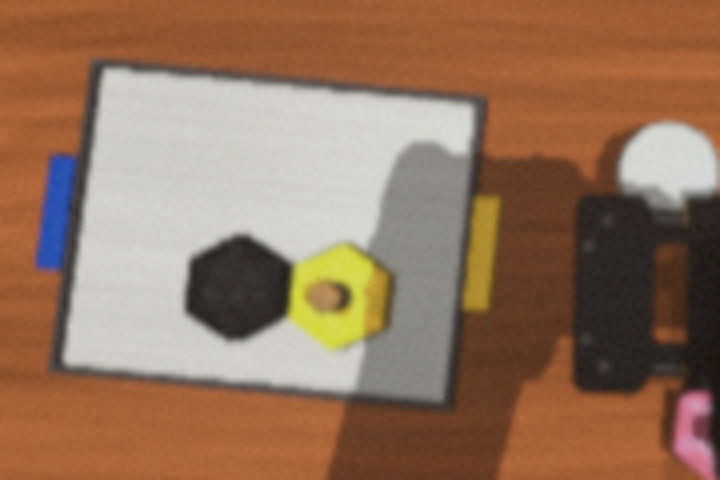

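The crop shows the yellow stamp (340,295) flush against the black block (238,287), flat to flat, with a gap of a couple of mm at most. Now the blue stamp.

```bash
python3 -m handwheel '[[0.04,0.001,-0.003,0.03,0,0,0],[0.04,0,0,0.04,0,0,0],[0.04,0,0,0.0175,0,0,0],[0.04,0,0,0,0,0,0],[0,0,0,0,0,0,0],[0,0,0,0,0,0,0],[0,0,0,0,0,0,0],[0,0,0,0,0,0,0]]'; python3 -c "
from h import *
go(.501,.275,.09,90)"
```

```text
time: 13.45
position: [0.5062, -0.259, 0.0029]
tool_rot: [0.0, 3.14, 0.0]
ft_force: [-0.6, 0.7, 3.6]
grip_width: 0.177
grip_force: 20.0
t 13.45 tcp mm [ 506.2 -259.     2.9] yaw 90.0 shift mm [  5.2 534.  -87. ] turn [ 0.   0.1 -0. ] F [-0.6  0.7  3.6] grip 15.4 20.0 q [-0.11  0.36  0.63  1.88 -0.25  0.98  2.2 ]
```

```bash
python3 -m handwheel '[[0,0,0,-0.02,0,0,0],[0,0,0,-0.04,0,0,0],[0,0,0,-0.03,0,0,0],[0,0,0.05,0,0,0,0],[0,0.001,0.056,0,0,0,0],[0,0.001,0.056,0,0,0,0],[0,0.001,0.056,0,0,0,0],[0,0.001,0.056,0,0,0,0],[0,0.001,0.056,0,0,0,0],[0,0,0.056,0,0,0,0],[0,0,0.056,0,0,0,0],[0,0,0.056,0,0,0,0]]';python3 -m handwheel '[[0,0,0.036,0,0,0,-9.9],[0,0,0,0,0,0,-9.9],[0,0,0,0,0,0,0],[0,0,0,0,0,0,0]]'; python3 -c "
from h import *
go(.5011,.2746,.02,109.8)"
```

```text
time: 14.95
position: [0.5011, 0.2405, 0.0936]
tool_rot: [0.001, 3.14, 0.001]
ft_force: [0.8, -0.3, 0.2]
grip_width: 0.175
grip_force: 20.0
time: 15.45
position: [0.5012, 0.2742, 0.0928]
tool_rot: [-0.533, 3.095, -0.0]
ft_force: [-0.4, 0.1, -0.6]
grip_width: 0.177
grip_force: 20.0
t 15.45 tcp mm [501.2 274.2  92.8] yaw 109.5 shift mm [-0.   0.5 72.8] turn [-0.   0.  -0.3] F [-0.4  0.1 -0.6] grip 15.4 20.0 q [-0.77  0.22  0.25  1.78 -0.06  1.15  1.41]
```

```bash
python3 -m handwheel '[[0,0,0.0005,0.03,0,0,0],[0,0,0,0.0425,0,0,0],[0,0,0,0,0,0,0],[0,0,0,0.015,0,0,0],[0,0,0,0,0,0,0],[0,0,0,0,0,0,0]]'; python3 -c "
from h import *
go(.5011,.2746,.001,109.8)"
```

```text
time: 16.2
position: [0.5011, 0.2755, 0.0055]
tool_rot: [-0.539, 3.094, 0.0]
ft_force: [0.5, 1.0, -0.6]
grip_width: 0.176
grip_force: 20.0
t 16.2 tcp mm [501.1 275.5   5.5] yaw 109.8 shift mm [ 0.3 -0.8  4.5] turn [ 0.   0.1 -0. ] F [ 0.5  1.  -0.6] grip 15.3 20.0 q [-0.75  0.32  0.24  1.86 -0.09  0.98  1.44]
```

```bash
python3 -m handwheel '[[0,0,-0.0008,0.0045,0,0,0],[0,0,0,0,0,0,0],[0.035,0,0,0,0,0,0],[0.035,0,0,0,0,0,0],[0.035,0,0,0,0,0,0],[0.035,0,0,-0.03,0,0,0],[0.035,0,0,-0.06,0,0,9.9],[0.035,0,0,0,0,0,9.9],[0.035,-0.01,-0.058,0,0,0,0],[0.035,-0.01,-0.058,0,0,0,0],[0.035,-0.01,-0.058,0,0,0,0],[0.035,-0.01,-0.058,0,0,0,0]]'; python3 -m handwheel '[[0.04,-0.01,-0.058,0,0,0,0],[0.04,-0.01,-0.058,0,0,0,0],[0.04,0,0,0,0,0,0]]'; python3 look.py b; python3 -c "
from h import *
go(.5798,-.251,.09,90)
import cv2
a=cv2.imread('pics/top_b.png')[170:290,150:330]; cv2.imwrite('pics/c3.png',cv2.resize(a,(720,480),interpolation=2))"
```

```text
time: 17.7
position: [0.5407, 0.041, 0.0902]
tool_rot: [-0.0, 3.141, 0.0]
ft_force: [-0.1, -0.5, 0.7]
grip_width: 0.402
grip_force: 0.0
time: 18.08
position: [0.5603, -0.0803, 0.0903]
tool_rot: [0.016, 3.141, -0.005]
ft_force: [-0.2, -0.3, -0.5]
grip_width: 0.462
grip_force: 0.0
top black (array([497. , 225.5,  26.2,  25.8,  44.9]), 377)
top yellow (array([493. , 173.7,  26.3,  22. ,  45.1]), 348)
top blue (array([503.1, 274.1,  26.2,  27.9,  46.1]), 344)
top knob 57 [503.7 273.8  59. ]
top knob 56 [493.2 172.3  59. ]
top knob 51 [426.9 -23.8  61. ]
top yellow from black 52.0 dir -89.2
top blue from black 49.0 dir 88.0
side black (array([496.5, 225.4,  27.5,  28. ,  44.3]), 162)
side yellow (array([492.7, 175.3,  27.5,  25.9,  46.7]), 188)
side blue (array([502.4, 274.5,  27.5,  27.1,  48.6]), 170)
side knob 35 [502.5 271.2  59. ]
side knob 44 [492.3 169.7  59. ]
side knob 45 [425.8 -30.2  61. ]
side knob 75 [ 579.2 -162.5   61. ]
side knob 93 [ 579.4 -252.9   61. ]
side yellow from black 50.2 dir -89.1
side blue from black 49.5 dir 88.3
t 18.18 tcp mm [560.3 -73.6  89.8] yaw 89.9 shift mm [ -19.8 -177.4   -0.3] turn [ 0.  -0.  -0.1] F [-0.4  0.5 -0.1] grip 39.7 0.0 q [-0.38  0.23  0.53  1.81 -0.13  1.14  1.76]
```

View pics/c3.png

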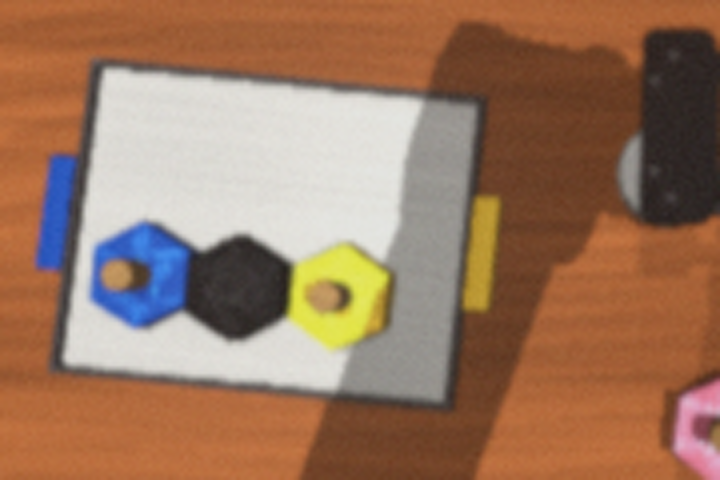

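The crop shows blue (142,275), black (238,287) and yellow (340,295) flush in a row. Now the green stamp.

```bash
python3 -m handwheel '[[0.04,-0.006,-0.05,0,0,0,0],[0.04,-0.006,-0.05,0,0,0,0],[0.04,-0.006,-0.05,0,0,0,0],[0.04,-0.001,-0.027,0.02,0,0,0],[0.04,0,0,0,0,0,0],[0.04,0,0,0,0,0,0]]'; python3 -c "
from h import *
go(.5798,-.251,.0025,90)"
```

```text
time: 18.92
position: [0.5804, -0.2473, 0.0699]
tool_rot: [0.004, -3.141, -0.003]
ft_force: [-0.4, -0.0, 0.7]
grip_width: 0.456
grip_force: 0.0
t 18.93 tcp mm [ 580.4 -247.3   69.9] yaw 90.2 shift mm [ 0.6 -3.8 67.4] turn [ 0.1 -0.   0.2] F [-0.4 -0.   0.7] grip 39.7 0.0 q [-0.11  0.41  0.59  1.66 -0.25  1.15  2.12]
```

```bash
python3 -m handwheel '[[0.04,0.0005,-0.002,0.03,0,0,0],[0.04,0,0,0.03,0,0,0],[0.04,0,0,0.0075,0,0,0],[0.04,0,0,0,0,0,0],[0,0,0,0,0,0,0],[0,0,0,0,0,0,0],[0,0,0,0,0,0,0],[0,0,0,0,0,0,0]]'; python3 -c "
from h import *
go(.5386,.1946,.09,90)"
```

```text
time: 19.92
position: [0.5795, -0.2522, 0.0032]
tool_rot: [0.0, 3.141, 0.0]
ft_force: [-0.1, 0.8, 2.8]
grip_width: 0.178
grip_force: 20.0
t 19.93 tcp mm [ 579.5 -252.2    3.2] yaw 90.0 shift mm [ 41.  446.8 -86.8] turn [ 0.  0. -0.] F [-0.1  0.8  2.8] grip 15.5 20.0 q [-0.08  0.48  0.57  1.71 -0.29  1.04  2.16]
```

```bash
python3 -m handwheel '[[0,0,0,-0.02,0,0,0],[0,0,0,-0.04,0,0,0],[0,0,0,-0.03,0,0,0],[0,0.005,0.055,0,0,0,0],[0,0.005,0.056,0,0,0,0],[0,0.005,0.056,0,0,0,0],[0,0.005,0.056,0,0,0,0],[0,0.005,0.056,0,0,0,0],[0,0.005,0.056,0,0,0,0],[0,0.005,0.056,0,0,0,0],[0,0.006,0.056,0,0,0,0]]';python3 -m handwheel '[[0,0,0,0,0,0,8.6],[0,0,0,0,0,0,8.6],[0,0,0,0,0,0,8.6],[0,0,0,0,0,0,0],[0,0,0,0,0,0,0]]'; python3 -c "
from h import *
go(.5386,.1946,.02,64.2)"
```

```text
time: 21.3
position: [0.5385, 0.1962, 0.0941]
tool_rot: [0.001, 3.14, 0.001]
ft_force: [1.2, 0.0, -1.4]
grip_width: 0.176
grip_force: 20.0
time: 21.92
position: [0.5385, 0.1947, 0.0932]
tool_rot: [0.698, 3.062, 0.001]
ft_force: [-0.1, 0.4, -1.0]
grip_width: 0.175
grip_force: 20.0
t 21.93 tcp mm [538.5 194.7  93.2] yaw 64.3 shift mm [-0.1 -0.1 73.2] turn [0.  0.  0.1] F [-0.1  0.4 -1. ] grip 15.2 20.0 q [-0.77  0.23  0.43  1.78 -0.11  1.15  0.82]
```

```bash
python3 -m handwheel '[[0,0,0,0.03,0,0,0],[0,0,0,0.03,0,0,0],[0,0,0,0,0,0,0],[0,0,0,0,0,0,0]]' | sed -n 2p; python3 -m handwheel '[[0,0,0,0.007,0,0,0],[0,0,0,0.007,0,0,0],[0,0,0,0,0,0,0]]' | sed -n '2p;4p'; python3 -c "
from h import *
go(.5386,.1946,.0012,64.2)"
```

```text
position: [0.5391, 0.1949, 0.0338]
position: [0.5378, 0.1947, 0.0181]
ft_force: [-0.8, 0.1, -0.4]
t 22.8 tcp mm [537.8 194.7  18.1] yaw 64.2 shift mm [-0.8  0.3 16.9] turn [-0. -0.  0.] F [-0.8  0.1 -0.4] grip 15.6 20.0 q [-0.75  0.32  0.42  1.85 -0.15  1.01  0.85]
```

```bash
python3 -m handwheel '[[0,-0.0008,0.0003,0.008,0,0,0],[0,0,0,0.008,0,0,0],[0,0,0,0,0,0,0],[0,0,0,0,0,0,0]]'; python3 -m handwheel '[[0,0,0,0.001,0,0,0],[0,0,0,0,0,0,0],[0.032,0,0,0,0,0,0],[0.032,0,0,0,0,0,0],[0.032,0,0,0,0,0,0],[0.032,0,0,-0.03,0,0,0],[0.032,0,0,-0.06,0,0,-8.6],[0.032,0,0,0,0,0,-8.6],[0.032,0,0,0,0,0,-8.6],[0.032,-0.008,-0.058,0,0,0,0],[0.032,-0.008,-0.058,0,0,0,0],[0.04,-0.008,-0.058,0,0,0,0]]';python3 -m handwheel '[[0.04,-0.008,-0.058,0,0,0,0],[0.04,-0.009,-0.058,0,0,0,0],[0.04,0,0,0,0,0,0]]'; python3 look.py c; python3 -c "
from h import *
go(.5797,-.161,.09,90)
import cv2
a=cv2.imread('pics/top_c.png')[170:290,150:330]; cv2.imwrite('pics/c4.png',cv2.resize(a,(720,480),interpolation=2))"
```

```text
time: 23.3
position: [0.539, 0.1946, 0.0025]
tool_rot: [-0.702, -3.062, 0.0]
ft_force: [-0.5, -0.4, -0.7]
grip_width: 0.176
grip_force: 20.0
time: 24.8
position: [0.5633, 0.0191, 0.0919]
tool_rot: [-0.001, 3.141, 0.001]
ft_force: [1.4, -0.1, 0.2]
grip_width: 0.417
grip_force: 0.0
time: 25.18
position: [0.5797, -0.1027, 0.0921]
tool_rot: [0.016, 3.141, -0.006]
ft_force: [-0.1, 0.8, -0.8]
grip_width: 0.458
grip_force: 0.0
top black (array([497.1, 225.5,  26.4,  25.9,  44.6]), 339)
top yellow (array([493.1, 172.8,  26.4,  23.9,  46.7]), 384)
top blue (array([503.1, 274.1,  26.3,  28.5,  46.1]), 354)
top green (array([539.5, 193. ,  26.2,  25.5,  44.1]), 293)
top knob 55 [540.5 192.9  59. ]
top knob 57 [503.7 273.8  59. ]
top knob 55 [493.2 172.3  59. ]
top knob 49 [426.9 -23.8  61. ]
top yellow from black 52.9 dir -89.1
top blue from black 49.0 dir 88.2
top green from black 53.4 dir -32.3
side black (array([496. , 225.4,  27.5,  28.3,  44.3]), 160)
side yellow (array([492.4, 173.7,  27.5,  24.6,  48.7]), 212)
side blue (array([502.5, 274.5,  27.8,  27. ,  48.6]), 167)
side green (array([539.7, 192. ,  27.3,  26.9,  47.2]), 196)
side knob 35 [502.7 271.2  59. ]
side knob 39 [539.2 190.2  59. ]
side knob 42 [492.2 170.2  59. ]
side knob 43 [425.9 -30.   61. ]
side knob 76 [ 579.3 -162.5   61. ]
side yellow from black 51.8 dir -88.8
side blue from black 49.5 dir 87.7
side green from black 55.0 dir -32.2
t 25.27 tcp mm [580.  -95.7  91.6] yaw 89.9 shift mm [  0.2 -65.3   1.5] turn [ 0.  -0.  -0.1] F [ 0.1  1.2 -0.8] grip 39.9 0.0 q [-0.35  0.28  0.55  1.75 -0.16  1.16  1.82]
```

View pics/c4.png

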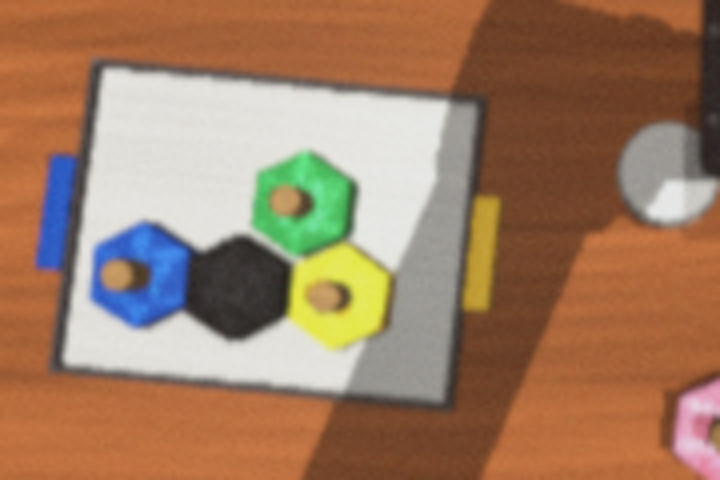

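The crop shows green (303,203) sitting in the notch behind black and yellow. The black–green gap measures about 4 mm, a little wide, so I'll regrip green and nudge it in before placing red.

```bash
python3 -m handwheel '[[0.034,0.008,0.058,0,0,0,0],[0.034,0.008,0.058,0,0,0,0],[0.034,0.008,0.058,0,0,0,0],[0.034,0.008,0.058,0,0,0,0],[0.034,0.008,0.058,0,0,0,0],[0.034,0,0,0,0,0,8.6],[0.034,0,0,0,0,0,8.6],[0.034,0,0,0,0,0,8.6],[0.034,0,0,0,0,0,0],[0.034,0,0,0,0,0,0]]'; python3 -c "
from h import *
go(.5387,.1946,.002,64.2)"
```

```text
time: 26.52
position: [0.5395, 0.196, 0.0916]
tool_rot: [-0.695, -3.064, -0.001]
ft_force: [0.2, -0.3, -0.7]
grip_width: 0.393
grip_force: 0.0
t 26.52 tcp mm [539.5 196.   91.6] yaw 64.4 shift mm [ 0.1 -1.6 89.6] turn [ 0.  -0.   0.2] F [ 0.2 -0.3 -0.7] grip 34.2 0.0 q [-0.78  0.24  0.44  1.78 -0.11  1.15  0.82]
```

```bash
python3 -m handwheel '[[0.034,0,-0.0016,0.03,0,0,0],[0.034,0,0,0.04,0,0,0],[0.034,0,0,0.0195,0,0,0],[0.034,0,0,0,0,0,0],[0,0,0,0,0,0,0],[0,0,0,0,0,0,0],[0,0,0,0,0,0,0],[0,0,0,0,0,0,0]]' 8; python3 -c "
from h import *
go(.5387-.0015*.82,.1946+.0015*.58,.002,64.2)"
```

```text
time: 27.52
position: [0.5404, 0.1939, 0.0032]
tool_rot: [0.701, 3.061, 0.003]
ft_force: [1.0, 0.4, 4.2]
grip_width: 0.18
grip_force: 8.0
t 27.52 tcp mm [540.4 193.9   3.2] yaw 64.2 shift mm [3.4 0.1 1.2] turn [0.1 0.1 0. ] F [1.  0.4 4.2] grip 15.6 8.0 q [-0.75  0.34  0.42  1.86 -0.17  0.98  0.86]
```

```bash
python3 -m handwheel '[[0,0.001,0,0,0,0,0],[0,0,0,0,0,0,0]]' | sed -n '2p;4p'; python3 -m handwheel '[[0,0.0008,0,0,0,0,0],[0,0,0,0,0,0,0],[0,0,0,0,0,0,0]]' | sed -n '2p;4p'
```

```text
position: [0.5403, 0.1939, 0.0033]
ft_force: [2.5, -0.6, 5.3]
position: [0.5401, 0.1939, 0.0034]
ft_force: [4.2, -0.5, 5.5]
```

```bash
python3 -m handwheel '[[0,0,0,-0.002,0,0,0],[0,0,0,0,0,0,0],[0,0,0,0,0,0,0]]' | sed -n '2p;4p'; python3 -m handwheel '[[0,0.001,0,0,0,0,0],[0,0,0,0,0,0,0],[0,0,0,0,0,0,0]]' | sed -n '2p;4p'
```

```text
position: [0.5366, 0.1938, 0.0034]
ft_force: [-1.3, 0.5, -0.3]
position: [0.5368, 0.1945, 0.0041]
ft_force: [-1.0, 1.1, -1.7]
```

```bash
python3 -m handwheel '[[0,0,0,0.001,0,0,0],[0,0,0,0,0,0,0],[0.032,0,0,0,0,0,0],[0.032,0,0,0,0,0,0],[0.032,0,0,0,0,0,0],[0.032,0,0,-0.03,0,0,0],[0.032,0,0,-0.06,0,0,-8.6],[0.032,0,0,0,0,0,-8.6],[0.032,0,0,0,0,0,-8.6],[0.032,-0.008,-0.058,0,0,0,0],[0.032,-0.008,-0.058,0,0,0,0],[0.04,-0.008,-0.058,0,0,0,0]]';python3 -m handwheel '[[0.04,-0.008,-0.058,0,0,0,0],[0.04,-0.009,-0.058,0,0,0,0],[0.04,0,-0.04,0,0,0,0],[0.04,0,0,0,0,0,0]]'; python3 look.py d; python3 -c "
from h import *
go(.5797,-.161,.002,90)
import cv2
a=cv2.imread('pics/top_d.png')[170:290,150:330]; cv2.imwrite('pics/c5.png',cv2.resize(a,(720,480),interpolation=2))"
```

```text
time: 30.4
position: [0.561, 0.0188, 0.0934]
tool_rot: [-0.001, 3.141, 0.0]
ft_force: [1.3, -0.5, 0.5]
grip_width: 0.417
grip_force: 0.0
time: 30.9
position: [0.5769, -0.1409, 0.0933]
tool_rot: [0.012, 3.141, -0.004]
ft_force: [0.5, 0.1, 0.5]
grip_width: 0.459
grip_force: 0.0
top black (array([496.9, 225.3,  26.3,  24.8,  44.7]), 307)
top yellow (array([493.1, 173. ,  26.4,  23.6,  46.7]), 386)
top blue (array([503.2, 274.1,  26.2,  28.4,  46.1]), 349)
top green (array([535.6, 193.8,  26.5,  25. ,  44.6]), 307)
top knob 54 [536.7 193.7  59. ]
top knob 57 [503.7 273.8  59. ]
top knob 57 [493.3 172.2  59. ]
top knob 44 [427.4 -23.9  61. ]
top yellow from black 52.4 dir -89.0
top blue from black 49.2 dir 87.8
top green from black 49.9 dir -33.9
side black (array([495.8, 225.5,  27.7,  25.5,  44.1]), 158)
side yellow (array([492.1, 173. ,  27.4,  24.5,  48.4]), 216)
side blue (array([502.7, 274.3,  27.6,  26. ,  48.9]), 164)
side green (array([535.6, 192.8,  27.5,  25.4,  46.3]), 183)
side knob 33 [502.7 271.7  59. ]
side knob 40 [536.7 190.7  59. ]
side knob 43 [491.9 169.7  59. ]
side knob 47 [425.9 -30.6  61. ]
side knob 76 [ 579.1 -162.5   61. ]
side yellow from black 52.6 dir -88.8
side blue from black 49.3 dir 87.2
side green from black 51.5 dir -34.2
t 31.0 tcp mm [ 577.7 -135.2   93. ] yaw 90.0 shift mm [ -2.  -25.8  90.9] turn [ 0. -0. -0.] F [ 0.2 -0.1  0.3] grip 39.8 0.0 q [-0.31  0.3   0.58  1.74 -0.18  1.16  1.9 ]
```

View pics/c5.png

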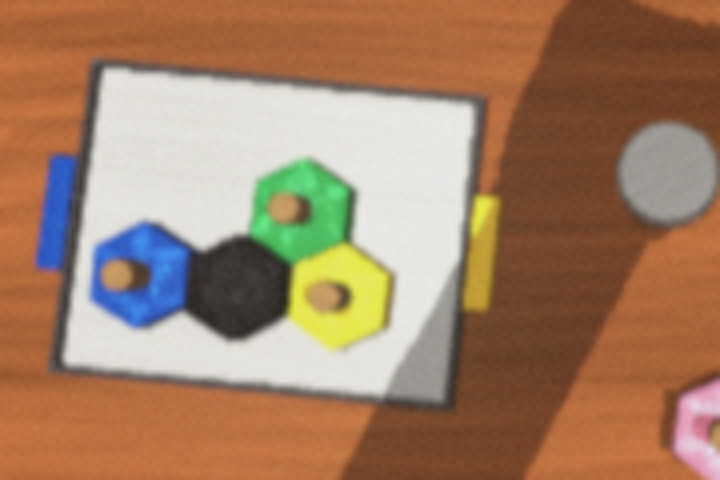

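The crop shows green (303,210) now tight against both black and yellow. Last, the red stamp.

```bash
python3 -m handwheel '[[0.04,-0.002,-0.024,0.03,0,0,0],[0.04,0,0,0.03,0,0,0],[0.04,0,0,0,0,0,0]]'; python3 -c "
from h import *
go(.5797,-.161,.0025,90)"
```

```text
time: 31.38
position: [0.578, -0.1567, 0.0307]
tool_rot: [0.004, -3.136, -0.003]
ft_force: [0.8, 1.1, 0.4]
grip_width: 0.461
grip_force: 0.0
t 31.38 tcp mm [ 578.  -156.7   30.7] yaw 90.1 shift mm [-1.8 -4.3 28.2] turn [ 0.1 -0.3  0.1] F [0.8 1.1 0.4] grip 40.1 0.0 q [-0.25  0.38  0.57  1.77 -0.23  1.06  1.98]
```

```bash
python3 -m handwheel '[[0.04,-0.001,-0.002,0.01,0,0,0],[0.04,0,0,0.017,0,0,0],[0.04,0,0,0,0,0,0],[0.04,0,0,0,0,0,0],[0,0,0,0,0,0,0],[0,0,0,0,0,0,0],[0,0,0,0,0,0,0],[0,0,0,0,0,0,0]]' 20; python3 -c "
from h import *
go(.4959,.2247,.09,90)"
```

```text
time: 32.38
position: [0.5808, -0.1615, 0.0061]
tool_rot: [0.0, 3.142, 0.0]
ft_force: [-0.1, -0.9, -1.1]
grip_width: 0.177
grip_force: 20.1
t 32.38 tcp mm [ 580.8 -161.5    6.1] yaw 90.0 shift mm [ 85.  386.2 -83.8] turn [ 0.  0. -0.] F [-0.1 -0.9 -1.1] grip 15.4 20.1 q [-0.24  0.42  0.56  1.79 -0.26  1.01  2.  ]
```

```bash
python3 -m handwheel '[[0,0,0,-0.02,0,0,0],[0,0,0,-0.04,0,0,0],[0,0,0,-0.04,0,0,0],[0,0.012,0.055,0,0,0,0],[0,0.012,0.055,0,0,0,0],[0,0.012,0.055,0,0,0,0],[0,0.012,0.055,0,0,0,0],[0,0.012,0.055,0,0,0,0],[0,0.012,0.055,0,0,0,0],[0,0.012,0.055,0,0,0,0]]';python3 -m handwheel '[[0,0,0,0,0,0,9.5],[0,0,0,0,0,0,9.5],[0,0,0,0,0,0,9.5],[0,0,0,0,0,0,9.5],[0,0,0,0,0,0,9.5],[0,0,0,0,0,0,9.5],[0,0,0,0,0,0,0],[0,0,0,0,0,0,0]]'; python3 -c "
from h import *
go(.4959,.2247,.04,33)"
```

```text
time: 33.62
position: [0.4971, 0.2251, 0.108]
tool_rot: [0.001, 3.139, 0.002]
ft_force: [1.0, 0.8, -1.4]
grip_width: 0.179
grip_force: 20.1
time: 34.62
position: [0.4972, 0.2235, 0.1069]
tool_rot: [1.495, 2.762, 0.001]
ft_force: [0.3, -1.3, -0.2]
grip_width: 0.179
grip_force: 20.1
t 34.62 tcp mm [497.2 223.5 106.9] yaw 33.1 shift mm [ 1.7 -0.5 66.9] turn [0.1 0.  0.1] F [ 0.3 -1.3 -0.2] grip 15.6 20.1 q [-0.86  0.16  0.43  1.83 -0.07  1.16  0.17]
```

```bash
python3 -m handwheel '[[0,0.0017,-0.0005,0.03,0,0,0],[0,0,0,0.037,0,0,0],[0,0,0,0,0,0,0],[0,0,0,0,0,0,0]]'|sed -n 2p; python3 -m handwheel '[[0,0,0,0.009,0,0,0],[0,0,0,0,0,0,0],[0,0,0,0,0,0,0]]'; python3 -c "
from h import *
go(.4959,.2247,.027,33)"
```

```text
position: [0.4965, 0.2249, 0.0405]
time: 35.5
position: [0.4958, 0.2248, 0.0305]
tool_rot: [1.499, 2.761, 0.001]
ft_force: [-0.1, -0.5, -0.7]
grip_width: 0.178
grip_force: 20.1
t 35.5 tcp mm [495.8 224.8  30.5] yaw 33.0 shift mm [-0.1  0.   3.5] turn [ 0. -0. -0.] F [-0.1 -0.5 -0.7] grip 15.5 20.1 q [-0.85  0.24  0.42  1.91 -0.12  1.01  0.2 ]
```

```bash
python3 -m handwheel '[[0,0,0,0.003,0,0,0],[0,0,0,0,0,0,0],[0,0,0,0.001,0,0,0],[0,0,0,0,0,0,0]]' | sed -n '2p;4p'; python3 -m handwheel '[[0.03,0,0,0,0,0,0],[0.03,0,0,0,0,0,0],[0.03,0,0,0,0,0,0],[0.03,0,0,-0.03,0,0,0],[0.03,0,0,-0.06,0,0,0],[0.03,0,0,-0.03,0,0,0],[0.03,-0.045,-0.029,0,0,0,0],[0.03,-0.045,-0.029,0,0,0,0],[0.03,-0.045,-0.029,0,0,0,0],[0.03,-0.045,-0.029,0,0,0,0],[0.03,-0.045,-0.029,0,0,0,0],[0.03,0,0,0,0,0,0]]';python3 look.py e
python3 - <<'E'
from h import *
for n in("top","side"):
    f=np.load(n+"_e.npz"); o=-.0005 if n=="top" else .0005
    print(n,"red",measure(n,f["im"],f["d"],"red",.05+o,(.3,.7,.12,.31),.003))
a=cv2.imread('pics/top_e.png')[170:290,150:330]; b=cv2.imread('pics/side_e.png')[90:190,230:340]
cv2.imwrite('pics/c6.png',np.hstack([cv2.resize(a,(450,300),interpolation=2),cv2.resize(b,(330,300),interpolation=2)]))
E
```

```text
position: [0.4959, 0.2248, 0.0269]
ft_force: [-1.1, -0.6, 4.6]
time: 37.5
position: [0.496, -0.0483, 0.1464]
tool_rot: [1.511, 2.753, -0.001]
ft_force: [0.1, 0.6, -0.7]
grip_width: 0.346
grip_force: 0.0
top yellow (array([494.4, 178.7,  26.5,  24. ,  39.1]), 162)
top blue (array([503.3, 274.9,  26.3,  27.9,  45.2]), 333)
top green (array([535.5, 194.3,  26.5,  26.3,  44.4]), 301)
top knob 52 [536.9 193.9  59. ]
top knob 54 [503.6 274.   59. ]
top knob 16 [497.6 219.7  59. ]
top knob 56 [493.3 172.2  59. ]
side knob 45 [425.9 -30.2  61. ]
top red (array([496.6, 224.7,  49.4,  23.5,  37.2]), 225)
side red None
```

View pics/c6.png

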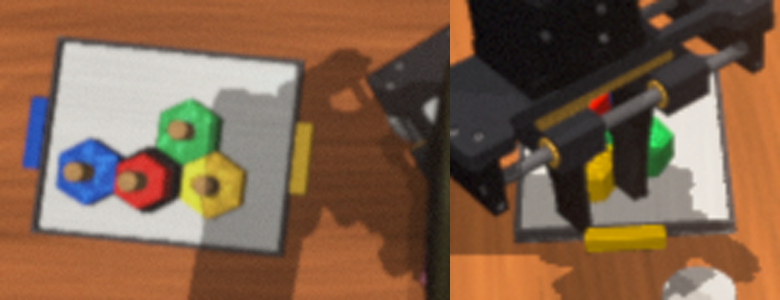

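The crop shows red centred on the black block, with blue, yellow and green packed around it. The gripper is clear, about 0.15 m up.

```bash
python3 -c "
from bench import ctrl
print(ctrl.close_job())"
```

```text
the job is handed in; nothing more can be done
None
```

I packed yellow, blue and green against the black block in the order asked, with gaps of a few millimetres or less, then set red on top, centred to about 1 mm by the top camera; everything is released, the arm is clear, and the job was handed in at about 38 s without a verdict being returned.

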